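Tune a radio-tag receiver with the plastic trimming tool

TASK

Take the white plastic tuning tool from its wooden stand, put its blade into the slot of the trimmer on top of the grey receiver and turn the trimmer until its pointer points to the middle of the gap between the two white index ribs. Then put the tool back upright in its stand, its collar resting on the stand. Turn the trimmer only with the tool, and do not push the jar or the calipers about.

Things in the scene. Friction and masses are not known exactly. Their poses are not given: they have to be found in the camera images.
- tool: White plastic tuning tool, 128 mm long, about 90 g, upright in the stand. Origin at the blade's lower end, z up the handle. Blade 0-13 mm up: 20 mm wide (x), 6 thick (y), lowest 4 mm only 17 x 4. Shaft dia 22 up to 44 mm; collar dia 44 at 44-50; handle 50-128 mm: 34 wide (x), 18 thick (y). Grip across the 18 mm (along y), 100 mm above the origin. A half turn about z changes nothing.
- stand: Fixed wooden block 85 x 85 mm, 55 mm high, with a vertical through hole 31 mm in diameter at its middle. Origin: centre of its underside. Blade and shaft hang in the hole, the collar rests on the top: a stored tool has its origin 11 mm above the desk. The shaft has about 4 mm of play each side.
- stand_hole0 (a point): Centre of the mouth of the stand's hole, in the plane of its top, 55 mm above the desk.
- receiver: Fixed grey metal case 220 mm long (x), 170 wide (y), 55 high, with a meter window and two black knobs (14 mm tall, not used) on its far part. Origin on the desk under the trimmer's axis; the case runs from 70 mm on the robot's side (-x) to 150 mm beyond (+x). It may stand left or right of the stand.
- trimmer: Brass disc dia 60 mm, 14 high, on the receiver; turns about its vertical z axis with friction (0.06 N m), stays where left; stops 1.5 rad either side of the receiver's x axis. Origin on the axis at the case's top, 55 mm above the desk. x points along its dark pointer; the slot lies along x too. Starts 0.45 to 1.35 rad anticlockwise (from above) of the index: turn it clockwise.
- slot (a point): Centre of the slot's mouth, on the trimmer's top face, 69 mm above the desk. The slot is closed at both ends and blind: 26 mm long (along the trimmer's x), 9 mm wide, 12 mm deep. A blade in it has about 0.15 rad of play each way before it drives the disc, so the trimmer lags behind the tool by that much.
- pointer (a point): Tip of the trimmer's pointer, a dark bar 5 mm wide, 46 mm from the axis and 64 mm above the desk.
- index_mark (a point): Where the pointer's tip must be: midway between the lines of the two white index ribs, 46 mm from the trimmer's axis, 64 mm above the desk. The ribs are fixed on the case, radial, 4 mm thick, 12 mm high, with a 16 mm gap, 49 to 67 mm from the axis (just outside the pointer's sweep), on the far (+x) side of the trimmer.
- jar: Clear sample jar with a blue cap, 44 mm diameter, 75 mm tall, loose, standing between the receiver and the stand; to be left alone. Origin at the centre of its underside.
- calipers: Steel calipers about 170 mm long, 8 mm high, loose, lying to the right; to be left alone. Origin under the middle of the beam.
Mind the look-alikes: they are no part of the job. What is shaped like the tool but yellow is not meant.

How it is judged:
On the way, in this order (a step that is already met when the one before it is completed fails the run):
1. the tool's blade is down in the trimmer's slot (horizontal distance between tool and slot below 0.006 m and z of tool in the frame of trimmer below 0.009 m and angle between tool's own z axis and vertical below 0.2 rad), for 0.2 s.
2. with the blade still in the slot, the pointer has come into the gap between the index ribs (all of step 1 and horizontal distance between pointer and index_mark below 0.0065 m), for 0.2 s.
At the end, for the whole second after the job is handed in: The pointer's tip is within 6.5 mm of the middle of the index gap and the trimmer is at rest; the tool stands released and still in the stand's hole, upright within 0.12 rad, its axis within 8 mm of the hole's and its blade end less than 15 mm above the desk (collar resting on the stand) (horizontal distance between pointer and index_mark below 0.0065 m and horizontal distance between tool and stand_hole0 below 0.008 m and height (world z) of tool below 0.015 m and angle between tool's own z axis and vertical below 0.12 rad and linear speed of tool below 0.02 m/s and angular speed of trimmer below 0.05 rad/s); the robot touches nothing.
It fails at once if the gripper's fingers touch the trimmer (it is turned with the tool only) (contact force between the fingers and trimmer above 1 N).
It fails at once if the small clear jar is pushed more than 25 mm from its place (distance of jar from where it was at the start of the episode above 0.025 m).
It fails at once if the pair of calipers is pushed more than 25 mm from its place (distance of calipers from where it was at the start of the episode above 0.025 m).
It also fails if it takes over 56 s, if anything falls off the work surface, if the arm or the gripper's body presses on something with over 40 N, if the wrist force passes 120 N, or if a joint passes its speed limit or range.

ROBOT

A 7-joint arm with a two-finger parallel gripper is mounted at the origin on the work surface. World frame = base frame: x ahead of the robot, y to its left, z up, the work surface at z = 0. Lengths are in m, angles in rad, forces in N, time in s.
With the tool pointing down it reaches from about 0.4 to 0.875 m from the base axis. Payload 19.3 kg.
Tool frame: the origin (TCP) lies on the centre line of the jaws, within the pads' length; the fingertips stand 14 mm ahead of it and the grasp point (between the pads) lies 5 mm behind it; x points along the fingers, y is the direction in which the jaws open and shut, and the axes are right-handed (so a half turn about x gives the same grasp; the last joint's range is limited). The gripper opens to 85 mm and grips with 20 to 120 N. Pads are 22 mm wide; open, the fingers measure 114 mm over their backs; the gripper's body (76 mm by 85 mm) begins 54 mm behind the grasp point. The pads swing forward as they close: fully open they stand 13 mm farther back than shut.
Start: joints at [1.047, 0.521, -0.036, 1.599, 0.021, 1.021, -0.113], TCP at [0.274, -0.562, 0.245] pointing down, gripper open.
Joint ranges: [-2.91, 2.91], [-0.3, 2.13], [-1.5, 1.42], [0.17, 2.43], [-1.26, 4.41], [0.16, 1.93], [-2.52, 2.52]. Speed limits (rad/s): [1.89, 1.89, 2.39, 2.39, 3.01, 3.01, 3.01].

INTERFACE

Orientations are given as [roll, pitch, yaw] about the fixed x, y, z axes, in that order (R = Rz(yaw) Ry(pitch) Rx(roll)).
In Python, from workcell import monitor, optics, bot gives the robot as it stands.
- The arm moves only by the tool arm_command, never from a script. Its arguments are lists of equal length, an entry for each row: "delta_pos": the shift along the tool's x, y, z as a fraction of full scale, a list of three; "rotation": the turn, a rotation vector about the tool's x, y, z as a fraction of full scale, a list of three. In form: {"delta_pos": [[dx, dy, dz], ...], "rotation": [[wx, wy, wz], ...]}. A call has 1 to 10 rows; each row shifts and turns the pose as measured when the row begins, along the tool's axes as they then stand; what a row does not reach is not made up. Full scale, the value 1, is 30 mm for a shift and 6 degrees for a turn. A row lasts 1/10 s, in which the tool goes at most 50 mm and 8.59 degrees, less where a joint would pass 70% of its speed; a pose out of reach is approached as far as the arm can. A call with a number of a shift or a turn outside -1 to 1 is refused whole. A call with a gripper value outside its range is refused whole. "gripper" is the closure, from -1 (fully open) to 1 (shut), so that 0 is half open, set as the call begins (left out, the last holds). The fingers move at their own pace and stop on an object; "grip_force" is the grip in N (left out, the last holds). Time passes only in rows, so rows that do not move let the fingers close. It gives the time, the measured TCP pose, the force and the opening at its end, in the units of the state.
- monitor.observe(): the state, without advancing time (a new reading comes with each control period).
- optics.grab_frame(name): name is "side" or "top"; returns the picture (420x560x3 uint8, red, green, blue); there is no depth.
- optics.camera_params(name): a dict with "fx", "fy", "cx", "cy" (pixels), "origin" and "rotation" of the camera in the world. Camera axes: x right, y down, z forward; pixel columns grow to the right and rows downward; lengths in m; the calibration is good to about 2 mm. A picture is of the moment at which its call begins. camera_params takes no time and is no camera call.
- bot.job_done(): hands the job in, once; it reports no verdict.
The state is a dict: "clock": time; "qpos": joint angles; "qd": joint speeds; "joint_efforts": joint torques, N m; "position": TCP position; "tool_rot": TCP orientation; "force": force on the tool from outside, world axes, zero at the start; "moment": the same for the moment, N m; "grip_width": finger opening in m.
Only numpy, scipy, OpenCV 4.12 (cv2) and the standard library are available. Lean on these libraries where they do the work, as an engineer would, in place of code of your own. Each camera call takes 0.05 s, during which the arm holds its last target. There are 200 camera calls.

## Working session

There is one attempt and no reset: what is moved stays moved. The work goes in short steps, Python scripts to look and compute and a tool call to move; the robot and the scene stay as the last step left them, time stands still between calls to the robot, and variables do not carry over. Pictures are saved under pics/ and viewed, about 8 in all and at most 12, crops included, and the job is handed in when it is done.

Besides the shell and the picture viewer there is one more tool, called by a JSON object that holds its "api" and its "payload". arm_command: Moves the arm, as the interface text tells. Its arguments: {"type":"object","properties":{"delta_pos":{"type":"array","items":{"type":"array","items":{"type":"number"}}},"rotation":{"type":"array","items":{"type":"array","items":{"type":"number"}}},"gripper":{"type":"number"},"grip_force":{"type":"number"}},"required":["delta_pos","rotation"]}

```bash
mkdir -p pics; ls; python3 - <<'E'
from workcell import monitor, optics, bot
import cv2,numpy as np
print(monitor.observe())
for n in("top","side"):
    print(n,optics.camera_params(n)); im=optics.grab_frame(n); cv2.imwrite(f"pics/{n}0.png",cv2.cvtColor(im,cv2.COLOR_RGB2BGR))
E
```

```text
pics
{'clock': 0.0, 'qpos': array([ 1.04679985,  0.52200982, -0.03634138,  1.59997706,  0.02117958,
        1.02107032, -0.11280169]), 'qd': array([ 0.00017614, -0.00014382, -0.0011041 ,  0.00223538,  0.00086536,
        0.00021272,  0.00126479]), 'joint_efforts': array([-1.76423114e-04, -9.27102757e+01,  1.98024720e+00, -3.69935632e+01,
        1.79134874e-02,  8.18618399e-03, -4.34278388e-05]), 'position': array([ 0.27383858, -0.56148279,  0.24473924]), 'tool_rot': array([-1.52359427,  1.56971571,  2.07178408]), 'force': array([-0.94628608, -0.59123627, -0.29110495]), 'moment': array([-0.00887636, -0.04923527,  0.00625477]), 'grip_width': 0.08508239797888605}
top {'fx': 385.67700710449867, 'fy': 385.67700710449867, 'cx': 279.9503149190613, 'cy': 204.00280604685935, 'origin': array([ 0.41974759, -0.13715042,  0.95281273]), 'rotation': array([-3.09479085,  0.02768245, -1.5948089 ])}
side {'fx': 469.588295248946, 'fy': 469.588295248946, 'cx': 273.7772112315952, 'cy': 210.257034243349, 'origin': array([0.29554943, 0.69958407, 0.9369954 ]), 'rotation': array([-2.39072249,  0.01169941, -2.9308954 ])}
```

View pics/top0.png

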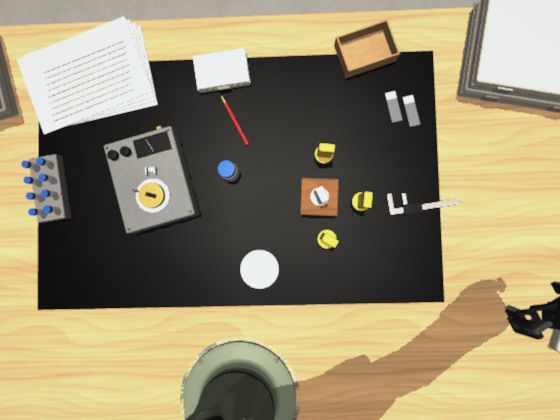

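View pics/side0.png

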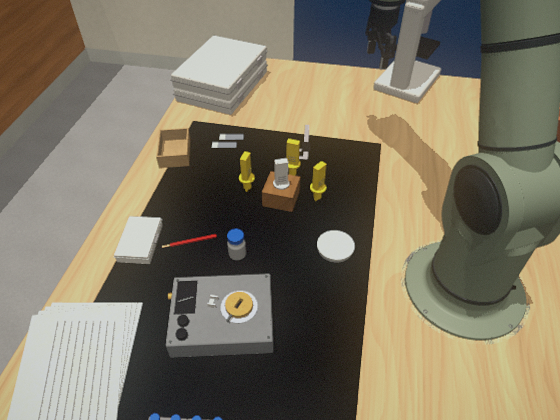

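Top view: the white tool is in the stand at (320,197). Candidates to reject are the yellow ones at (325,154), (362,201) and (327,240). The trimmer is at (151,195), jar (228,171), calipers (420,205). Next I'll take one close crop of the tool and the trimmer, with the known points projected.

```bash
cat > h.py <<'E'
import numpy as np,cv2
from scipy.spatial.transform import Rotation as R
from workcell import monitor, optics, bot
P={n:optics.camera_params(n) for n in("top","side")}
def proj(n,p):
    c=P[n]; q=(np.atleast_2d(p)-c["origin"])@R.from_euler("xyz",c["rotation"]).as_matrix()
    return np.c_[c["fx"]*q[:,0]/q[:,2]+c["cx"],c["fy"]*q[:,1]/q[:,2]+c["cy"]]
def ray(n,uv,z):
    c=P[n]; uv=np.atleast_2d(np.array(uv,float))
    d=np.c_[(uv[:,0]-c["cx"])/c["fx"],(uv[:,1]-c["cy"])/c["fy"],np.ones(len(uv))]@R.from_euler("xyz",c["rotation"]).as_matrix().T
    return c["origin"]+d*((z-c["origin"][2])/d[:,2])[:,None]
def grab(n): return cv2.cvtColor(optics.grab_frame(n),cv2.COLOR_RGB2BGR)
def crop(im,u,v,w,h,s): return cv2.resize(im[v:v+h,u:u+w],None,fx=s,fy=s,interpolation=cv2.INTER_CUBIC)
E
python3 - <<'E'
from h import *
t=cv2.imread("pics/top0.png");s=cv2.imread("pics/side0.png")
a=np.hstack([crop(t,100,125,100,75*1+35,4)[:440,:400],crop(t,290,160,65,71,6.15)[:440,:400]])[:300+140]
b=np.hstack([crop(s,165,270,110,90,3.63)[:326,:400],crop(s,250,140,85,69,4.7)[:326,:399]]) 
print(a.shape,b.shape)
cv2.imwrite("pics/c1.png",a);cv2.imwrite("pics/c2.png",b)
for n,uv,z in[("top",(320,197),.1),("top",(151,195),.069),("side",(239,305),.069),("side",(281,165),.139)]:print(n,ray(n,uv,z).round(3))
E
```

```text
Traceback (most recent call last):
ValueError: all the input array dimensions except for the concatenation axis must match exactly, but along dimension 0, the array at index 0 has size 440 and the array at index 1 has size 437
```

```bash
python3 - <<'E'
from h import *
t=cv2.imread("pics/top0.png");s=cv2.imread("pics/side0.png")
f=lambda im,u,v,w:cv2.resize(im[v:v+w*3//4,u:u+w],(400,300),interpolation=cv2.INTER_CUBIC)
cv2.imwrite("pics/c1.png",np.vstack([np.hstack([f(t,120,157,64),f(t,290,170,64)]),np.hstack([f(s,195,275,80),f(s,240,150,80)])]))
for n,uv,z in[("top",(320,197),.1),("top",(151,195),.069),("side",(239,305),.069),("side",(281,165),.139)]:print(n,ray(n,uv,z).round(3))
E
```

```text
top [[ 0.474 -0.203  0.1  ]]
top [[0.49  0.185 0.069]]
side [[0.49  0.194 0.069]]
side [[ 0.475 -0.185  0.139]]
```

View pics/c1.png

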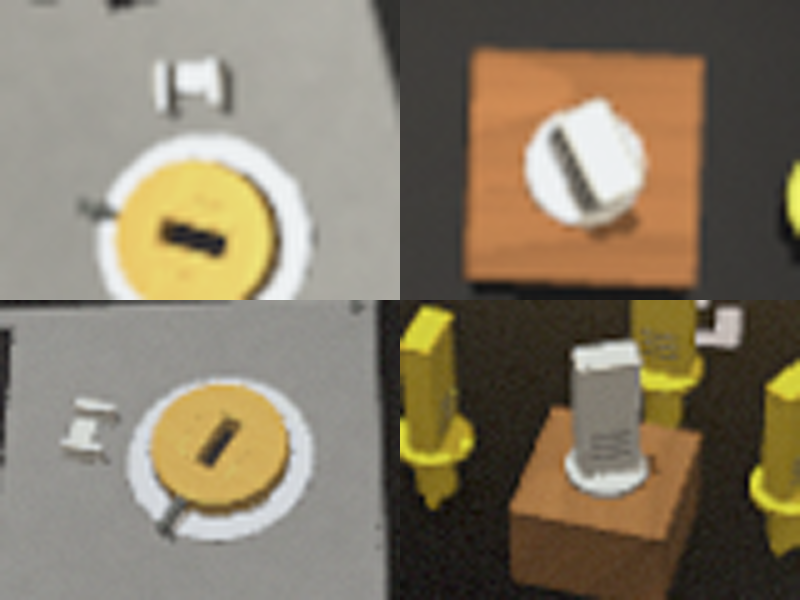

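```bash
cat > m.py <<'E'
from h import *
T=lambda x,y:(120+x/6.25,157+y/6.25); S=lambda x,y:(290+(x-400)/6.25,170+y/6.25)
A=lambda x,y:(195+x/5,275+(y-300)/5); B=lambda x,y:(240+(x-400)/5,150+(y-300)/5)
sl=ray("top",T(193,238),.069)[0];dc=ray("top",T(196,235),.069)[0]; s2=ray("side",A(219,442),.069)[0];pt=ray("top",T(84,207),.064)[0];p2=ray("side",A(166,530),.064)[0]
ix=ray("top",T(191,86),.062)[0]; i2=ray("side",A(90,430),.062)[0]
print("slot",sl,dc,s2);print("ptr",pt,p2);print("idx",ix,i2)
an=lambda a,b:np.arctan2(*(b-a)[1::-1])
e=ray("top",[T(160,228),T(226,250)],.069);print("slotang",an(e[1],e[0]),"ptr",an(sl,pt),an(s2,p2),"idx",an(sl,ix),an(s2,i2))
c=ray("top",[(105,145),(167,127.),(199,213),(130,232.)],.055);print("case edges",an(c[3],c[0]),an(c[2],c[1]),an(c[1],c[0])-np.pi/2)
q=ray("top",[S(562,120),S(600,100),S(645,185),S(598,212)],.139);print("tool top",q.mean(0),an(q[3],q[0]),an(q[2],q[1]),np.linalg.norm(q[0]-q[3]),np.linalg.norm(q[0]-q[1]))
print("collar",ray("top",S(586,165),.061),"side",ray("side",B(606,465),.061),ray("side",B(606,357),.139))
k=ray("top",[S(472,48),S(705,58),S(698,287),S(466,280)],.055);print("stand",k.mean(0),an(k[3],k[0]),np.linalg.norm(k[0]-k[1]))
print("others",ray("top",[(326,150),(366,200),(331,239),(228,169)],.12))
E
python3 m.py
```

```text
slot [0.49001955 0.18515699 0.069     ] [0.49110609 0.1840242  0.069     ] [0.49122216 0.19043287 0.069     ]
ptr [0.50310056 0.22801769 0.064     ] [0.50306028 0.23299436 0.064     ]
idx [0.54774352 0.18799814 0.062     ] [0.54907233 0.1918174  0.062     ]
slotang 1.2271065533337162 ptr 1.2745773301744865 1.2995116693545887 idx 0.04917984271850361 0.02392853724449013
case edges 0.2763365378603309 0.3427952118367517 0.25377041535844436
tool top [ 0.47584797 -0.20512242  0.139     ] 0.34315734912859364 0.4558947023595555 0.03335519494830376 0.014503196328466183
collar [[ 0.47737042 -0.20590624  0.061     ]] side [[ 0.47796267 -0.20005502  0.061     ]] [[ 0.47768477 -0.19873987  0.139     ]]
stand [ 0.47665166 -0.20599975  0.055     ] -0.052342054062379795 0.08678727207758528
others [[ 0.57404019 -0.21776558  0.12      ]
 [ 0.46324049 -0.30028465  0.12      ]
 [ 0.3813886  -0.22276592  0.12      ]
 [ 0.53854376 -0.00361134  0.12      ]]
```

```bash
cat >> h.py <<'E'
def to(p,jaw=None):
    "remaining move, tool axes: shift in rows of full scale (30mm), turn in rows (6deg); jaw = world angle of jaw axis mod pi"
    s=monitor.observe(); M=R.from_euler("xyz",s["tool_rot"]).as_matrix()
    y=np.arctan2(M[1,1],M[0,1]); d=0 if jaw is None else (jaw-y+np.pi/2)%np.pi-np.pi/2
    # level goal: x down, y at angle y+d
    a=y+d; G=np.c_[[0,0,-1],[np.cos(a),np.sin(a),0],[np.sin(a),-np.cos(a),0]]
    G=G if np.linalg.det(G)>0 else G*[1,1,-1]
    print("t",round(s["clock"],2),"pos",s["position"].round(4),"jaw",round(y,4),"x-axis",M[:,0].round(3),"q1,q7",s["qpos"][[0,6]].round(3),"F",s["force"].round(1),"w",round(s["grip_width"],4))
    print("shift now",(M.T@(np.array(p)-s["position"])/.03).round(3),"shift after turn",(G.T@(np.array(p)-s["position"])/.03).round(3))
    print("turn rows",(R.from_matrix(M.T@G).as_rotvec()/np.radians(6)).round(3))
E
python3 - <<'E'
from h import *
to([.477,-.2035,.245],.40+np.pi/2)
E
```

```text
t 0.1 pos [ 0.2738 -0.5615  0.2448] jaw -1.117 x-axis [-0.001  0.001 -1.   ] q1,q7 [ 1.047 -0.113] F [-0.3 -0.8 -0.4] w 0.0855
shift now [ -0.     -7.757 -11.318] shift after turn [-7.0000e-03 -8.3550e+00 -1.0885e+01]
turn rows [0.513 0.001 0.009]
```

{"api": "arm_command", "payload": {"delta_pos": [[0, 0, 0], [0, -0.8, -1], [0, -0.8, -1], [0, -0.8, -1], [0, -0.8, -1], [0, -0.8, -1], [0, -0.8, -1], [0, -0.8, -1], [0, -0.8, -1], [0, -0.8, -1]], "rotation": [[0.51, 0, 0], [0, 0, 0], [0, 0, 0], [0, 0, 0], [0, 0, 0], [0, 0, 0], [0, 0, 0], [0, 0, 0], [0, 0, 0], [0, 0, 0]], "gripper": -0.2}}

```text
clock: 1.1
position: [0.4404, -0.2501, 0.2418]
tool_rot: [-0.868, 1.565, 2.663]
force: [0.9, -0.2, -0.4]
grip_width: 0.051
```

```bash
python3 - <<'E'
from h import *
to([.477,-.2035,.245],.40+np.pi/2)
E
```

```text
t 1.1 pos [ 0.4404 -0.2501  0.2418] jaw -1.1815 x-axis [-0.005  0.003 -1.   ] q1,q7 [ 0.496 -0.833] F [ 0.9 -0.2 -0.4] w 0.051
shift now [-0.108 -0.974 -1.718] shift after turn [-0.106 -0.955 -1.729]
turn rows [-0.103  0.036  0.043]
```

{"api": "arm_command", "payload": {"delta_pos": [[0, -0.48, -0.86], [0, -0.48, -0.86], [0.8, 0, 0], [0.8, 0, 0], [0, 0, 0], [0, 0, 0]], "rotation": [[-0.1, 0.04, 0.04], [0, 0, 0], [0, 0, 0], [0, 0, 0], [0, 0, 0], [0, 0, 0]]}}

```text
clock: 1.7
position: [0.4809, -0.1949, 0.1928]
tool_rot: [-2.436, 1.568, 1.115]
force: [0.2, -0.3, 0.2]
grip_width: 0.0513
```

```bash
python3 - <<'E'
from h import *
to([.477,-.2035,.106],.40+np.pi/2)
f=lambda im,u,v,w:cv2.resize(im[v:v+w*3//4,u:u+w],(400,300),interpolation=cv2.INTER_CUBIC)
t=grab("top");s=grab("side");cv2.imwrite("pics/t1.png",t);cv2.imwrite("pics/s1.png",s)
cv2.imwrite("pics/c3.png",np.hstack([f(t,270,150,100),f(s,230,110,100)]))
p=monitor.observe()["position"]; print(proj("top",[p,p-[0,0,.014]]),proj("side",[p,p-[0,0,.014]]))
E
```

```text
t 1.7 pos [ 0.4809 -0.1949  0.1928] jaw -1.1615 x-axis [ 0.001  0.002 -1.   ] q1,q7 [ 0.384 -0.967] F [ 0.2 -0.3  0.2] w 0.0513
shift now [2.893 0.215 0.239] shift after turn [2.894 0.213 0.232]
turn rows [ 0.088 -0.019  0.016]
[[319.30493312 190.22243066]
 [318.78712119 190.79769398]] [[279.58779794 145.61643361]
 [279.6026138  149.98780804]]
```

View pics/c3.png

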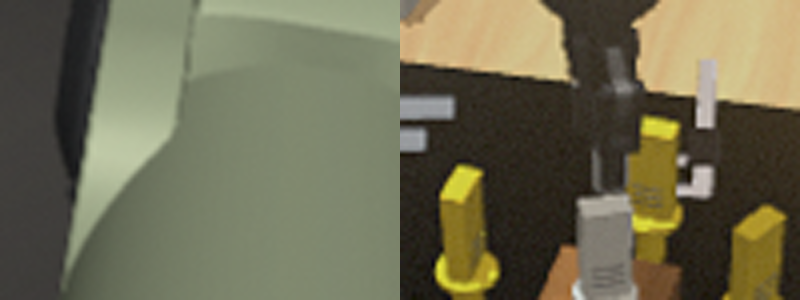

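The side view shows the near fingertip just above the white tool's top at about (281,157). The top view is blocked by the arm. In the first images both cameras agree on slot minus tool = (0.013, 0.391), so I'll use that relative shift. Going down to grasp.

{"api": "arm_command", "payload": {"delta_pos": [[0, 0.21, 0.23], [0.6, 0, 0], [0.6, 0, 0], [0.6, 0, 0], [0.6, 0, 0], [0.5, 0, 0], [0, 0, 0], [0, 0, 0]], "rotation": [[0.09, -0.02, 0.01], [0, 0, 0], [0, 0, 0], [0, 0, 0], [0, 0, 0], [0, 0, 0], [0, 0, 0], [0, 0, 0]]}}

```text
clock: 2.6
position: [0.4779, -0.2123, 0.1103]
tool_rot: [2.146, 1.56, -0.606]
force: [0.6, 0.3, 0.8]
grip_width: 0.0511
```

```bash
python3 - <<'E'
from h import *
to([.477,-.203,.106],.40+np.pi/2)
E
```

```text
t 2.6 pos [ 0.4779 -0.2123  0.1103] jaw -1.1817 x-axis [ 0.009 -0.006 -1.   ] q1,q7 [ 0.391 -0.986] F [0.6 0.3 0.8] w 0.0511
shift now [ 0.141 -0.3   -0.09 ] shift after turn [ 0.143 -0.298 -0.094]
turn rows [-0.104 -0.057 -0.088]
```

{"api": "arm_command", "payload": {"delta_pos": [[0.1, -0.3, -0.09], [0, 0, 0], [0, 0, 0]], "rotation": [[-0.1, -0.06, -0.09], [0, 0, 0], [0, 0, 0]]}}

```text
clock: 2.9
position: [0.4777, -0.203, 0.1094]
tool_rot: [2.366, 1.569, -0.376]
force: [-0.6, -0.5, 0.2]
grip_width: 0.0513
```

```bash
python3 - <<'E'
from h import *
to([.477,-.203,.106],.40+np.pi/2)
E
```

```text
t 2.9 pos [ 0.4777 -0.203   0.1094] jaw -1.1711 x-axis [ 0.002 -0.001 -1.   ] q1,q7 [ 0.38 -0.99] F [-0.6 -0.5  0.2] w 0.0513
shift now [ 0.112 -0.011  0.022] shift after turn [ 0.112 -0.011  0.022]
turn rows [-0.003 -0.012 -0.011]
```

{"api": "arm_command", "payload": {"delta_pos": [[0.12, 0, 0.02], [0, 0, 0]], "rotation": [[0, 0, 0], [0, 0, 0]]}}

```text
clock: 3.1
position: [0.4775, -0.2033, 0.1061]
tool_rot: [2.377, 1.568, -0.364]
force: [0.1, 0.6, 0.9]
grip_width: 0.0508
```

{"api": "arm_command", "payload": {"delta_pos": [[0, 0, 0], [0, 0, 0], [0, 0, 0], [0, 0, 0], [0, 0, 0], [0, 0, 0], [0, 0, 0], [0, 0, 0]], "rotation": [[0, 0, 0], [0, 0, 0], [0, 0, 0], [0, 0, 0], [0, 0, 0], [0, 0, 0], [0, 0, 0], [0, 0, 0]], "gripper": 1, "grip_force": 70}}

```text
clock: 3.9
position: [0.4775, -0.2035, 0.1063]
tool_rot: [2.347, 1.568, -0.395]
force: [-1.1, 0.1, 1.3]
grip_width: 0.0171
```

```bash
python3 - <<'E'
from h import *
to([.477,-.203,.25],.40+np.pi/2)
E
```

```text
t 3.9 pos [ 0.4775 -0.2035  0.1063] jaw -1.1712 x-axis [ 0.003 -0.001 -1.   ] q1,q7 [ 0.38  -0.991] F [-1.1  0.1  1.3] w 0.0171
shift now [-4.79e+00 -1.10e-02 -1.00e-03] shift after turn [-4.79  -0.021  0.008]
turn rows [-0.003 -0.019 -0.02 ]
```

{"api": "arm_command", "payload": {"delta_pos": [[-0.4, 0, 0], [-0.8, 0, 0], [-0.9, 0, 0], [-0.9, 0, 0], [-0.9, 0, 0], [-0.9, 0, 0], [0, 0, 0], [0, 0, 0]], "rotation": [[0, 0, 0], [0, 0, 0], [0, 0, 0], [0, 0, 0], [0, 0, 0], [0, 0, 0], [0, 0, 0], [0, 0, 0]]}}

```text
clock: 4.7
position: [0.4761, -0.2029, 0.2609]
tool_rot: [2.447, 1.567, -0.294]
force: [-0.3, 0.5, -1.9]
grip_width: 0.017
```

```bash
python3 - <<'E'
from h import *
g=np.array([.4775,-.2035]); sh=np.array([.013,.391])
to([*(g+sh),.235],1.26+np.pi/2)
E
```

```text
t 4.7 pos [ 0.4761 -0.2029  0.2609] jaw -1.1707 x-axis [ 0.003 -0.001 -1.   ] q1,q7 [ 0.404 -0.94 ] F [-0.3  0.5 -1.9] w 0.017
shift now [  0.853 -11.799  -5.508] shift after turn [  0.864  -3.522 -12.535]
turn rows [-8.212 -0.015 -0.031]
```

{"api": "arm_command", "payload": {"delta_pos": [[0, -0.5, -0.2], [0, -0.9, -0.4], [0, -0.9, -0.45], [0, -0.9, -0.45], [0, -0.9, -0.45], [0, -0.9, -0.4], [0, -0.9, -0.4], [0, -0.9, -0.4], [0, -0.9, -0.4], [0, -0.9, -0.4]], "rotation": [[0, 0, 0], [0, 0, 0], [0, 0, 0], [0, 0, 0], [0, 0, 0], [0, 0, 0], [0, 0, 0], [0, 0, 0], [0, 0, 0], [0, 0, 0]]}}

```text
clock: 5.7
position: [0.4809, 0.0873, 0.2551]
tool_rot: [-0.09, 1.563, -2.839]
force: [0.7, -0.2, -1.0]
grip_width: 0.0174
```

{"api": "arm_command", "payload": {"delta_pos": [[0, -0.9, -0.4], [0, -0.9, -0.4], [0, 0, 0], [0, 0, 0], [0, 0, 0], [0, 0, 0], [0, 0, 0], [0, 0, 0], [0, 0, 0], [0, 0, 0]], "rotation": [[0, 0, 0], [0, 0, 0], [-1, 0, 0], [-1, 0, 0], [-1, 0, 0], [-1, 0, 0], [-1, 0, 0], [-1, 0, 0], [-1, 0, 0], [-0.8, 0, 0]]}}

```text
clock: 6.7
position: [0.4769, 0.1533, 0.2479]
tool_rot: [-1.049, 1.55, -2.942]
force: [0.6, 0.2, -0.7]
grip_width: 0.0169
```

```bash
python3 - <<'E'
from h import *
g=np.array([.4775,-.2035]); sh=np.array([.013,.391])
to([*(g+sh),.2],1.26+np.pi/2)
E
```

```text
t 6.7 pos [0.4769 0.1533 0.2479] jaw -0.3214 x-axis [-0.021 -0.004 -1.   ] q1,q7 [-0.048 -0.942] F [ 0.6  0.2 -0.7] w 0.0169
shift now [ 1.584  0.099 -1.24 ] shift after turn [ 1.598  0.083 -1.223]
turn rows [-0.1    0.099  0.174]
```

{"api": "arm_command", "payload": {"delta_pos": [[0, 0.05, -0.6], [0, 0.05, -0.6], [0.8, 0, 0], [0.8, 0, 0], [0.6, 0, 0], [0, 0, 0], [0, 0, 0]], "rotation": [[-0.1, 0.1, 0.17], [0, 0, 0], [0, 0, 0], [0, 0, 0], [0, 0, 0], [0, 0, 0], [0, 0, 0]]}}

```text
clock: 7.4
position: [0.4919, 0.1945, 0.1777]
tool_rot: [-1.821, 1.568, 2.579]
force: [0.1, -0.2, -1.5]
grip_width: 0.0174
```

```bash
python3 - <<'E'
from h import *
g=np.array([.4775,-.2035]); sh=np.array([.013,.391])
to([*(g+sh),.18],1.26+np.pi/2)
E
```

```text
t 7.4 pos [0.4919 0.1945 0.1777] jaw -0.3128 x-axis [-0.002  0.002 -1.   ] q1,q7 [-0.146 -1.066] F [ 0.1 -0.2 -1.5] w 0.0174
shift now [-0.076  0.027  0.237] shift after turn [-0.076  0.026  0.237]
turn rows [-0.019 -0.007  0.027]
```

q7 would end close to its limit when turning clockwise from here. The tool is symmetric under a half turn, so I'll turn it half a turn in the air first.

{"api": "arm_command", "payload": {"delta_pos": [[-0.6, 0, 0.2], [0, 0, 0], [0, 0, 0], [0, 0, 0], [0, 0, 0], [0, 0, 0], [0, 0, 0], [0, 0, 0], [0, 0, 0], [0, 0, 0]], "rotation": [[0, 0, 0], [-1, 0, 0], [-1, 0, 0], [-1, 0, 0], [-1, 0, 0], [-1, 0, 0], [-1, 0, 0], [-1, 0, 0], [-1, 0, 0], [-1, 0, 0]]}}

```text
clock: 8.4
position: [0.4943, 0.1944, 0.2073]
tool_rot: [1.355, 1.561, 0.444]
force: [-0.0, -0.1, -1.4]
grip_width: 0.0173
```

{"api": "arm_command", "payload": {"delta_pos": [[0, 0, 0], [0, 0, 0], [0, 0, 0], [0, 0, 0], [0, 0, 0], [0, 0, 0], [0, 0, 0], [0, 0, 0], [0, 0, 0], [0, 0, 0]], "rotation": [[-1, 0, 0], [-1, 0, 0], [-1, 0, 0], [-1, 0, 0], [-1, 0, 0], [-1, 0, 0], [-1, 0, 0], [-1, 0, 0], [-1, 0, 0], [-1, 0, 0]]}}

```text
clock: 9.4
position: [0.4992, 0.1979, 0.2189]
tool_rot: [0.01, 1.548, 0.181]
force: [0.4, -0.1, -0.1]
grip_width: 0.0169
```

```bash
python3 - <<'E'
from h import *
g=np.array([.4775,-.2035]); sh=np.array([.013,.391])
to([*(g+sh),.18],1.26+np.pi/2);print(monitor.observe()["qpos"].round(2))
E
```

```text
t 9.4 pos [0.4992 0.1979 0.2189] jaw 1.7419 x-axis [ 0.022  0.004 -1.   ] q1,q7 [0.204 0.74 ] F [ 0.4 -0.1 -0.1] w 0.0169
shift now [ 1.289 -0.293 -0.376] shift after turn [ 1.297  0.171 -0.42 ]
turn rows [-10.398   0.197   0.116]
[ 0.2   0.57 -0.97  1.84  0.56  1.01  0.74]
```

{"api": "arm_command", "payload": {"delta_pos": [[0, 0, 0], [0, 0, 0], [0, 0, 0], [0, 0, 0], [0, 0, 0], [0, 0, 0], [0, 0, 0], [0, 0, 0], [0, 0, 0], [0, 0, 0]], "rotation": [[-1, 0.1, 0.1], [-1, 0.1, 0], [-1, 0, 0], [-1, 0, 0], [-1, 0, 0], [-1, 0, 0], [-1, 0, 0], [-1, 0, 0], [-1, 0, 0], [-1, 0, 0]]}}

```text
clock: 10.4
position: [0.5042, 0.1998, 0.2299]
tool_rot: [-0.812, 1.558, 0.439]
force: [-0.0, -0.3, -0.6]
grip_width: 0.0176
```

```bash
python3 - <<'E'
from h import *
g=np.array([.4775,-.2035]); sh=np.array([.013,.391])
to([*(g+sh),.18],1.26+np.pi/2);print(monitor.observe()["qpos"].round(2))
E
```

```text
t 10.4 pos [0.5042 0.1998 0.2299] jaw 2.8213 x-axis [ 0.011  0.005 -1.   ] q1,q7 [0.335 1.693] F [-0.  -0.3 -0.6] w 0.0176
shift now [ 1.655  0.32  -0.546] shift after turn [ 1.663  0.31  -0.529]
turn rows [-0.09   0.081  0.086]
[ 0.34  0.69 -1.23  1.81  0.72  1.16  1.69]
```

{"api": "arm_command", "payload": {"delta_pos": [[0, 0.31, -0.53], [0.6, 0, 0], [0.6, 0, 0], [0.5, 0, 0], [0, 0, 0], [0, 0, 0]], "rotation": [[-0.09, 0.08, 0.08], [0, 0, 0], [0, 0, 0], [0, 0, 0], [0, 0, 0], [0, 0, 0]]}}

```text
clock: 11.0
position: [0.4924, 0.1884, 0.1773]
tool_rot: [-1.613, 1.567, -0.354]
force: [-0.0, 0.4, 0.4]
grip_width: 0.0173
```

```bash
python3 - <<'E'
from h import *
g=np.array([.4775,-.2035]); sh=np.array([.013,.391])
to([*(g+sh),.175],1.26+np.pi/2);print(monitor.observe()["qpos"].round(2))
f=lambda im,u,v,w:cv2.resize(im[v:v+w*3//4,u:u+w],(400,300),interpolation=cv2.INTER_CUBIC)
s=grab("side");t=grab("top");cv2.imwrite("pics/s2.png",s);cv2.imwrite("pics/t2.png",t)
cv2.imwrite("pics/c4.png",cv2.resize(s[240:340,190:290],(600,600),interpolation=cv2.INTER_CUBIC))
p=monitor.observe()["position"]; tip=p-[0,0,.0953]
for d,rr in((0,0),(.044,.022),(.013,.011)):
  print(d,proj("side",[tip+[0,0,d],tip+[rr,0,d],tip-[rr,0,d-2*d if 0 else -d]]).round(1).tolist())
E
```

```text
t 11.0 pos [0.4924 0.1884 0.1773] jaw 2.83 x-axis [ 0.003 -0.001 -1.   ] q1,q7 [0.322 1.645] F [-0.   0.4  0.4] w 0.0173
shift now [ 0.075  0.052 -0.048] shift after turn [ 0.075  0.052 -0.048]
turn rows [-0.007 -0.001  0.034]
[ 0.32  0.74 -1.18  1.89  0.79  1.08  1.65]
0 [[238.1, 299.1], [238.1, 299.1], [238.1, 299.1]]
0.044 [[236.6, 287.4], [226.3, 285.6], [247.0, 289.2]]
0.013 [[237.6, 295.7], [232.6, 294.8], [242.7, 296.6]]
```

View pics/c4.png

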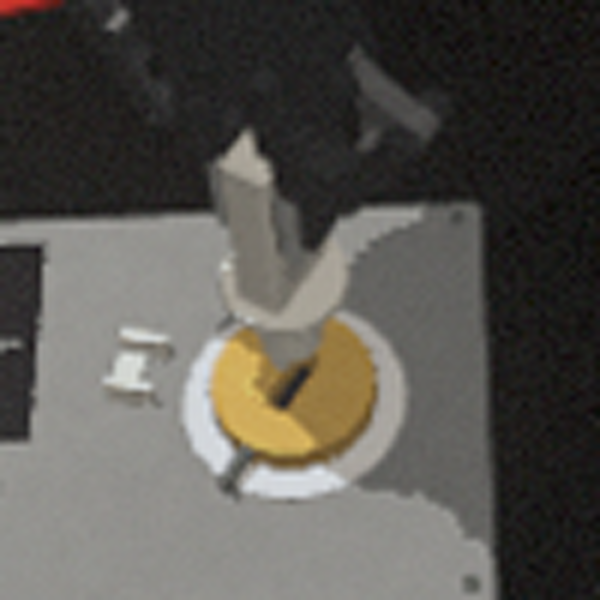

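Side crop: the collar is centred at about px (237.5,287), the slot's lower end at (237,307), and the ribs at (212,301). For an accurate in-hand offset I'll overlay the tool and disc model outlines.

```bash
cat >> h.py <<'E'
def circ(c,r,z): a=np.linspace(0,2*np.pi,60); return np.c_[c[0]+r*np.cos(a),c[1]+r*np.sin(a),0*a+z]
def rect(c,l,w,z,a):
    q=np.array([[l,w],[-l,w],[-l,-w],[l,-w],[l,w]])/2; k=np.array([[np.cos(a),np.sin(a)],[-np.sin(a),np.cos(a)]]); return np.c_[np.array(c)+q@k,np.full(5,z)]
def over(im,n,u,v,w,h,s,items):
    o=cv2.resize(im[v:v+h,u:u+w],(w*s,h*s),interpolation=cv2.INTER_CUBIC)
    for p,col in items: cv2.polylines(o,[np.round(((proj(n,p)-[u,v]+.5)*s-.5)*16).astype(int)],False,col,1,cv2.LINE_AA,4)
    return o
def tool(c,z,a): # outline items
    return [(circ(c,.022,z+.044),(0,0,255)),(circ(c,.022,z+.05),(0,0,255)),(rect(c,.034,.018,z+.05,a),(255,0,255)),(rect(c,.034,.018,z+.128,a),(255,0,255)),(circ(c,.011,z+.013),(0,255,0)),(rect(c,.017,.004,z,a),(0,255,0))]
def disc(c,a): return [(circ(c,.03,.069),(255,255,0)),(rect(c,.026,.009,.069,a),(255,255,0))]
E
python3 - <<'E'
from h import *
s=cv2.imread("pics/s2.png"); s0=cv2.imread("pics/side0.png"); p=np.array([.4924,.1884]); z=.1773-.0953
c=[.4912,.1904]
A=over(s,"side",212,258,50,70,8,tool(p,z,1.26)+disc(c,1.26))
B=over(s,"side",212,258,50,70,8,tool(p+[-.0019,-.003],z,1.26)+disc(np.add(c,[.001,-.001]),1.26))
cv2.imwrite("pics/c5.png",np.hstack([A,B]))
E
```

```text
(no output)
```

View pics/c5.png

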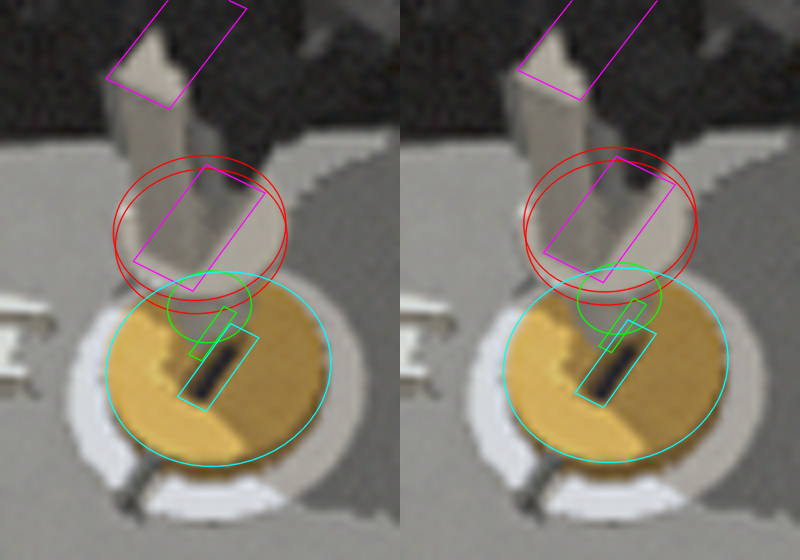

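Fit so far: the disc outline matches slot (0.4912,0.1904) in the side frame, and the collar sits about 3 mm in -y of the TCP projection. I'll move to a middle estimate just above the disc and look from there.

{"api": "arm_command", "payload": {"delta_pos": [[0, 0.05, -0.08], [0.28, 0, 0], [0, 0, 0]], "rotation": [[0, 0, 0.03], [0, 0, 0], [0, 0, 0]]}}

```text
clock: 11.4
position: [0.4907, 0.1865, 0.1696]
tool_rot: [-1.124, 1.569, 0.134]
force: [0.0, 0.4, -0.7]
grip_width: 0.017
```

```bash
python3 - <<'E'
from h import *
to([.4915,.191,.1683],1.26+np.pi/2)
s=np.mean([grab("side") for _ in range(6)],0); s0=cv2.imread("pics/side0.png")
s=np.clip(s*1.3,0,255).astype(np.uint8); cv2.imwrite("pics/s3.png",s)
s0=np.clip(s0*1.3,0,255).astype(np.uint8)
p=monitor.observe()["position"]
A=over(s,"side",214,268,40,56,10,[])
B=over(s0,"side",214,268,40,56,10,disc([.4912,.1904],1.26)+tool(p[:2],p[2]-.0953,1.26)[:2])
cv2.imwrite("pics/c6.png",np.hstack([A,B]))
E
```

```text
t 11.4 pos [0.4907 0.1865 0.1696] jaw 2.8294 x-axis [ 0.002  0.    -1.   ] q1,q7 [0.322 1.638] F [ 0.   0.4 -0.7] w 0.017
shift now [0.042 0.019 0.15 ] shift after turn [0.042 0.019 0.151]
turn rows [-0.013  0.009  0.018]
```

View pics/c6.png

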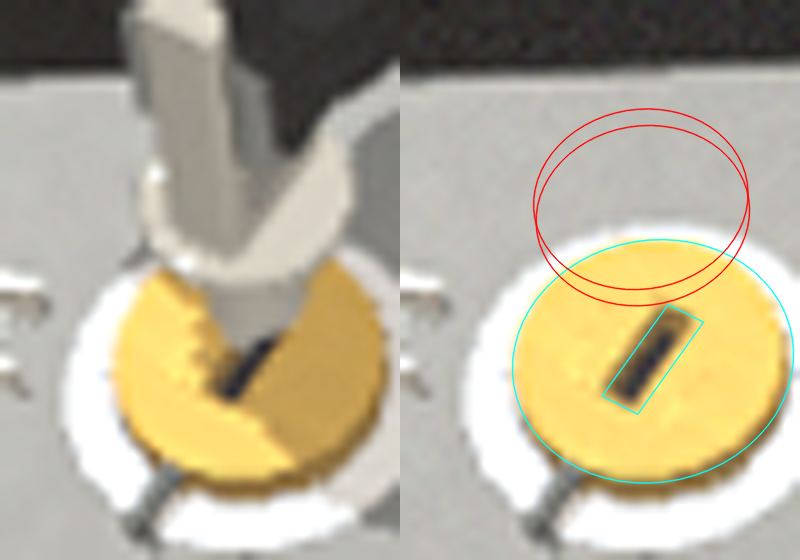

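```bash
python3 - <<'E'
from h import *
s=cv2.imread("pics/s3.png").astype(int); s0=cv2.imread("pics/side0.png")
for c in(235,238,241): print(c,[(r,*s[r,c]) for r in range(290,310)])
for r in(287,290,293,296,299): print(r,[(c,*s[r,c]) for c in range(225,254)])
z=.1696-.0953
for p in([.4921,.1895],[.4907,.1865],[.4898,.1845]):
  for n,q in(("colTop",circ(p,.022,z+.05)),("colBot",circ(p,.022,z+.044)),("shaftBot",circ(p,.011,z+.013)),("slot",rect(p,.026,.009,.069,1.26)),("blade",rect(p,.02,.006,z+.004,1.26)),("tip",rect(p,.017,.004,z,1.26))):
    k=proj("side",q); print(p,n,"u",k[:,0].min().round(1),k[:,0].max().round(1),"v",k[:,1].min().round(1),k[:,1].max().round(1))
# slot centroid in the initial side image
d=s0[290:320,225:255].astype(int); m=(d[...,2]<110); n,l,st,ce=cv2.connectedComponentsWithStats(m.astype(np.uint8)); print(st,ce+[225,290])
E
```

```text
235 [(290, np.int64(139), np.int64(150), np.int64(156)), (291, np.int64(138), np.int64(150), np.int64(155)), (292, np.int64(141), np.int64(153), np.int64(158)), (293, np.int64(171), np.int64(184), np.int64(189)), (294, np.int64(201), np.int64(216), np.int64(222)), (295, np.int64(191), np.int64(204), np.int64(211)), (296, np.int64(153), np.int64(165), np.int64(171)), (297, np.int64(132), np.int64(147), np.int64(155)), (298, np.int64(129), np.int64(144), np.int64(154)), (299, np.int64(123), np.int64(146), np.int64(160)), (300, np.int64(94), np.int64(151), np.int64(183)), (301, np.int64(81), np.int64(156), np.int64(198)), (302, np.int64(84), np.int64(162), np.int64(201)), (303, np.int64(86), np.int64(163), np.int64(203)), (304, np.int64(75), np.int64(133), np.int64(165)), (305, np.int64(68), np.int64(120), np.int64(153)), (306, np.int64(62), np.int64(99), np.int64(124)), (307, np.int64(75), np.int64(129), np.int64(162)), (308, np.int64(110), np.int64(205), np.int64(251)), (309, np.int64(121), np.int64(227), np.int64(255))]
238 [(290, np.int64(137), np.int64(147), np.int64(153)), (291, n
[... 10195 characters left out ...]
 227.7 249.1 v 277.8 295.8
[0.4898, 0.1845] colBot u 228.0 249.3 v 279.4 297.4
[0.4898, 0.1845] shaftBot u 234.4 244.8 v 292.1 301.0
[0.4898, 0.1845] slot u 235.1 245.2 v 295.8 306.7
[0.4898, 0.1845] blade u 236.1 243.6 v 294.7 302.9
[0.4898, 0.1845] tip u 237.0 242.9 v 296.5 303.2
[[  0   0  30  30 849]
 [ 10   9   7   9  26]
 [ 24  19   3   4   4]
 [  4  23   1   1   1]
 [ 19  23   4   3   5]
 [  3  25   5   5  12]
 [ 17  25   1   2   2]
 [ 15  26   1   1   1]] [[239.59952886 304.22497055]
 [238.07692308 303.42307692]
 [250.         310.5       ]
 [229.         313.        ]
 [245.6        314.2       ]
 [229.91666667 316.75      ]
 [242.         315.5       ]
 [240.         316.        ]]
```

```bash
python3 - <<'E'
from h import *
to([.4926,.1911,.1553],1.26+np.pi/2)
E
```

```text
t 11.7 pos [0.4909 0.1869 0.1704] jaw 2.8297 x-axis [ 0.003  0.001 -1.   ] q1,q7 [0.322 1.638] F [-0.1  0.5 -0.9] w 0.0177
shift now [ 0.505 -0.011  0.149] shift after turn [ 0.505 -0.012  0.15 ]
turn rows [-0.01   0.015  0.024]
```

{"api": "arm_command", "payload": {"delta_pos": [[0, -0.01, 0.15], [0, 0, 0], [0.08, 0, 0], [0.08, 0, 0], [0.08, 0, 0], [0, 0, 0]], "rotation": [[0, 0.01, 0.02], [0, 0, 0], [0, 0, 0], [0, 0, 0], [0, 0, 0], [0, 0, 0]]}}

```text
clock: 12.3
position: [0.4928, 0.1917, 0.1627]
tool_rot: [-0.513, 1.57, 0.746]
force: [0.6, 0.0, -0.2]
grip_width: 0.0173
```

```bash
python3 - <<'E'
from h import *
to([.4926,.1911,.1553],1.26+np.pi/2)
E
```

```text
t 12.3 pos [0.4928 0.1917 0.1627] jaw 2.8298 x-axis [ 0.  0. -1.] q1,q7 [0.305 1.627] F [ 0.6  0.  -0.2] w 0.0173
shift now [ 0.246 -0.001 -0.019] shift after turn [ 0.246 -0.001 -0.019]
turn rows [-0.009  0.006  0.003]
```

{"api": "arm_command", "payload": {"delta_pos": [[0.07, 0, 0], [0.07, 0, 0], [0, 0, 0]], "rotation": [[0, 0, 0], [0, 0, 0], [0, 0, 0]]}}

```text
clock: 12.6
position: [0.4927, 0.1915, 0.158]
tool_rot: [-0.375, 1.57, 0.884]
force: [0.1, -0.2, -1.4]
grip_width: 0.0171
```

{"api": "arm_command", "payload": {"delta_pos": [[0.08, 0, 0], [0, 0, 0]], "rotation": [[0, 0, 0], [0, 0, 0]]}}

```text
clock: 12.8
position: [0.4927, 0.1915, 0.1554]
tool_rot: [-0.428, 1.57, 0.831]
force: [-0.4, 0.5, -1.2]
grip_width: 0.0174
```

The blade is about 9 mm below the slot mouth with no contact force. I'll turn clockwise in small batches, correcting drift as I go.

{"api": "arm_command", "payload": {"delta_pos": [[0, 0, 0], [0, 0, 0], [0, 0, 0], [0, 0, 0], [0, 0, 0]], "rotation": [[0.5, 0, 0], [0.5, 0, 0], [0.5, 0, 0], [0.5, 0, 0], [0, 0, 0]]}}

```text
clock: 13.3
position: [0.4936, 0.1907, 0.1554]
tool_rot: [-1.406, 1.569, -0.365]
force: [-0.6, 0.4, -1.8]
grip_width: 0.0178
```

```bash
python3 - <<'E'
from h import *
to([.4927,.1913,.1550],1.04+np.pi/2)
E
```

```text
t 13.3 pos [0.4936 0.1907 0.1554] jaw 2.612 x-axis [ 0.002 -0.001 -1.   ] q1,q7 [0.277 1.428] F [-0.6  0.4 -1.8] w 0.0178
shift now [0.013 0.037 0.001] shift after turn [0.014 0.037 0.001]
turn rows [0.011 0.003 0.017]
```

Drift is small. Continuing.

{"api": "arm_command", "payload": {"delta_pos": [[0.01, 0.04, 0], [0, 0, 0], [0, 0, 0], [0, 0, 0], [0, 0, 0], [0, 0, 0]], "rotation": [[0.6, 0, 0.02], [0.6, 0, 0], [0.6, 0, 0], [0.6, 0, 0], [0.6, 0, 0], [0, 0, 0]]}}

```text
clock: 13.9
position: [0.494, 0.1904, 0.1554]
tool_rot: [-1.08, 1.568, -0.355]
force: [-0.4, -0.0, -1.6]
grip_width: 0.0169
```

```bash
python3 - <<'E'
from h import *
to([.4927,.1913,.1550],0.04+np.pi/2)
s=monitor.observe();print(s["moment"],s["qpos"].round(2))
E
```

```text
t 13.9 pos [0.494  0.1904 0.1554] jaw 2.296 x-axis [ 0.003 -0.001 -1.   ] q1,q7 [0.242 1.153] F [-0.4 -0.  -1.6] w 0.0169
shift now [ 0.014  0.052 -0.013] shift after turn [ 0.014  0.032 -0.043]
turn rows [6.543 0.019 0.018]
[-0.0415531  -0.12453622  0.11823673] [ 0.24  0.7  -1.04  1.9   0.74  0.98  1.15]
```

{"api": "arm_command", "payload": {"delta_pos": [[0.01, 0.05, -0.01], [0, 0.01, 0], [0, 0.01, 0], [0, 0.01, 0], [0, 0.01, 0], [0, 0, 0], [0, 0, 0]], "rotation": [[0.7, 0.02, 0.02], [0.7, 0, 0], [0.7, 0, 0], [0.7, 0, 0], [0.7, 0, 0], [0.7, 0, 0], [0, 0, 0]]}}

```text
clock: 14.6
position: [0.4944, 0.19, 0.1553]
tool_rot: [-1.302, 1.565, -1.011]
force: [0.6, 0.0, -1.8]
grip_width: 0.0173
```

```bash
python3 - <<'E'
from h import *
to([.4927,.1913,.1550],0.04+np.pi/2)
s=monitor.observe();print(s["moment"],s["qpos"].round(2))
s=grab("side");t=grab("top");cv2.imwrite("pics/s4.png",s);cv2.imwrite("pics/t4.png",t)
c=[.4926,.1907]
ln=lambda a:np.array([[c[0]+r*np.cos(a),c[1]+r*np.sin(a),.064] for r in(.03,.046)])
A=over(s,"side",195,265,80,70,5,[])
B=over(s,"side",195,265,80,70,5,disc(c,.3)+[(ln(.04),(0,0,255))])
cv2.imwrite("pics/c7.png",np.hstack([A,B]))
E
```

```text
t 14.6 pos [0.4944 0.19   0.1553] jaw 1.861 x-axis [ 0.003 -0.005 -1.   ] q1,q7 [0.184 0.776] F [ 0.6  0.  -1.8] w 0.0173
shift now [ 0.011  0.059 -0.042] shift after turn [ 0.011  0.047 -0.055]
turn rows [2.39  0.02  0.047]
[-0.17469538 -0.13200924  0.03207713] [ 0.18  0.66 -0.94  1.9   0.67  0.93  0.78]
```

View pics/c7.png

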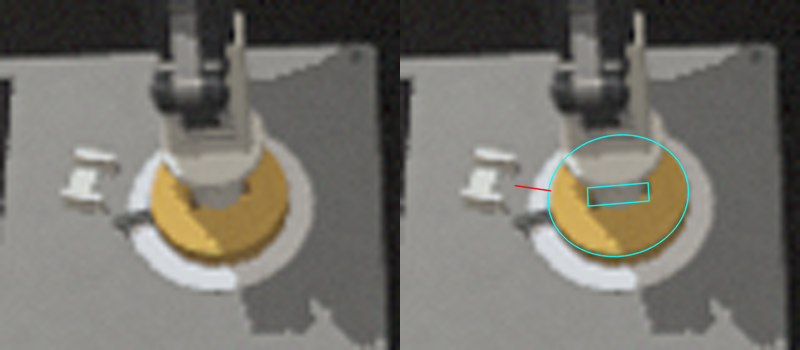

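{"api": "arm_command", "payload": {"delta_pos": [[0.01, 0.05, -0.05], [0, 0.01, 0], [0, 0.01, 0], [0, 0.01, -0.01], [0, 0, 0], [0, 0, 0]], "rotation": [[0.6, 0.02, 0.05], [0.6, 0, 0], [0.7, 0, 0], [0.7, 0, 0], [0.7, 0, 0], [0, 0, 0]]}}

```text
clock: 15.3
position: [0.4943, 0.1892, 0.1552]
tool_rot: [-0.959, 1.567, -1.006]
force: [0.1, -1.0, -0.2]
grip_width: 0.0174
```

```bash
python3 - <<'E'
from h import *
to([.4930,.1910,.1550],-0.11+np.pi/2)
s=grab("side");t=grab("top");cv2.imwrite("pics/s5.png",s);cv2.imwrite("pics/t5.png",t)
A=over(s,"side",200,285,40,35,10,[])
B=over(t,"top",120,155,60,53,7,[])[:350,:400]
cv2.imwrite("pics/c8.png",np.hstack([A,B]))
an=lambda p:np.arctan2(*(ray("side",p,.064)[0]-[.4926,.1907,0])[1::-1])
print(an((218.6-.5,309.4-.5)),an((213.4-.5,300.6-.5)))
E
```

```text
t 15.3 pos [0.4943 0.1892 0.1552] jaw 1.5237 x-axis [ 0.002 -0.003 -1.   ] q1,q7 [0.138 0.489] F [ 0.1 -1.  -0.2] w 0.0174
shift now [ 0.006  0.058 -0.047] shift after turn [ 0.006  0.055 -0.05 ]
turn rows [0.6   0.021 0.029]
0.44445856982668414 0.0027740654835201463
```

View pics/c8.png

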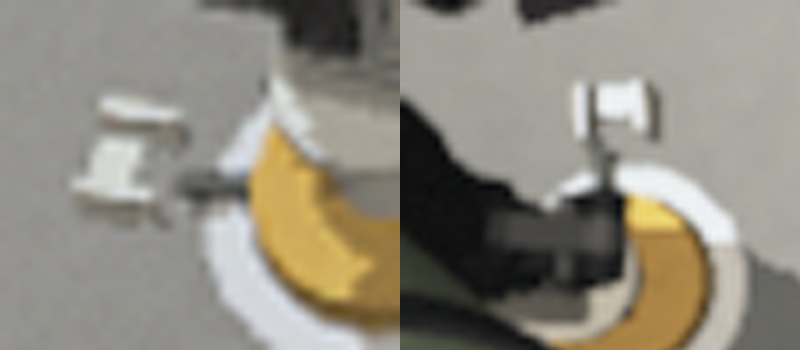

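```bash
python3 - <<'E'
from h import *
S=lambda x,y:(200+x/10-.5,285+y/10-.5); T=lambda x,y:(120+x/7-.5,155+y/7-.5)
cs=np.array([.4924,.1905]);ct=np.array([.4903,.185])
def f(n,uv,z,c): d=ray(n,uv,z)[0][:2]-c; print(n,uv,"ang",round(np.arctan2(d[1],d[0]),3),"r",round(np.hypot(*d),4))
f("side",S(182,186),.064,cs);f("side",S(142,110),.067,cs);f("side",S(115,194),.067,cs)
f("top",T(199,143),.064,ct);f("top",T(205,165),.064,ct);f("top",T(177,108),.067,ct);f("top",T(248,106),.067,ct)
c=[-.0,0]
E
```

```text
side (217.7, 303.1) ang 0.122 r 0.045
side (213.7, 295.5) ang -0.161 r 0.0586
side (211.0, 303.9) ang 0.206 r 0.0585
top (147.92857142857142, 174.92857142857142) ang 0.178 r 0.0483
top (148.78571428571428, 178.07142857142858) ang 0.163 r 0.0406
top (144.78571428571428, 169.92857142857142) ang 0.245 r 0.0609
top (154.92857142857144, 169.64285714285714) ang -0.153 r 0.0598
```

Pointer is about 0.10–0.12 rad anticlockwise of the index midpoint in both views. One more small turn.

{"api": "arm_command", "payload": {"delta_pos": [[0, 0.03, -0.03], [0, 0.01, 0], [0, 0, 0], [0, 0, 0]], "rotation": [[0.5, 0.02, 0.03], [0.6, 0, 0], [0, 0, 0], [0, 0, 0]]}}

```text
clock: 15.8
position: [0.4944, 0.189, 0.1551]
tool_rot: [-1.016, 1.569, -1.167]
force: [1.2, -1.2, 1.6]
grip_width: 0.0169
```

```bash
python3 - <<'E'
from h import *
to([.4930,.1910,.1550],-0.155+np.pi/2)
s=grab("side");t=grab("top");cv2.imwrite("pics/s6.png",s);cv2.imwrite("pics/t6.png",t)
A=over(s,"side",200,285,40,35,10,[])
B=over(t,"top",130,160,40,35,10,[])
cv2.imwrite("pics/c9.png",np.hstack([A,B]))
E
```

```text
t 15.8 pos [0.4944 0.189  0.1551] jaw 1.4201 x-axis [ 0.001 -0.002 -1.   ] q1,q7 [0.125 0.403] F [ 1.2 -1.2  1.6] w 0.0169
shift now [ 0.004  0.06  -0.055] shift after turn [ 0.004  0.06  -0.055]
turn rows [0.041 0.01  0.015]
```

View pics/c9.png

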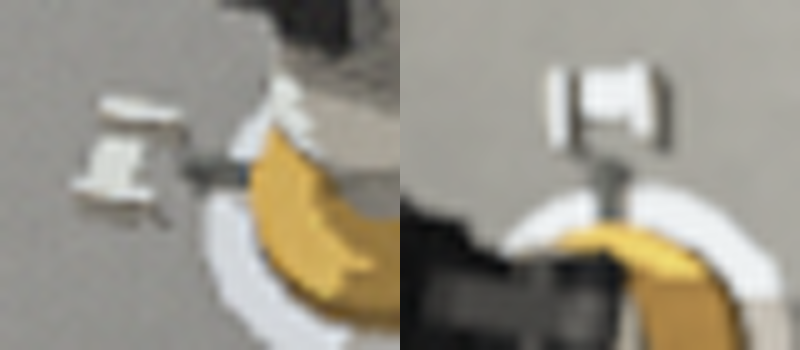

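```bash
python3 - <<'E'
from h import *
S=lambda x,y:(200+x/10-.5,285+y/10-.5); T=lambda x,y:(130+x/10-.5,160+y/10-.5)
cs=np.array([.4924,.1905]);ct=np.array([.4903,.185])
def f(n,uv,z,c): d=ray(n,uv,z)[0][:2]-c; print(n,"ang",round(np.arctan2(d[1],d[0]),3),"r",round(np.hypot(*d),4))
f("side",S(188,170),.064,cs);f("top",T(205,165),.064,ct);f("top",T(209,200),.064,ct);f("top",T(158,108),.067,ct);f("top",T(248,105),.067,ct)
to([.4944,.189,.25])
E
```

```text
side ang 0.031 r 0.0445
top ang 0.082 r 0.045
top ang 0.077 r 0.0367
top ang 0.229 r 0.0597
top ang -0.13 r 0.0588
t 15.9 pos [0.4944 0.189  0.1551] jaw 1.4191 x-axis [ 0.001 -0.002 -1.   ] q1,q7 [0.125 0.402] F [ 1.3 -1.1  1.5] w 0.0172
shift now [-3.163 -0.006  0.005] shift after turn [-3.163e+00 -1.000e-03  2.000e-03]
turn rows [0.    0.01  0.014]
```

Pointer is now within about 0.03 rad (1.4 mm) of the rib midline in both views. I'll back the blade off inside its play and lift out.

{"api": "arm_command", "payload": {"delta_pos": [[0, 0, 0], [0, 0, 0], [-0.3, 0, 0], [-0.4, 0, 0], [-0.8, 0, 0], [-0.9, 0, 0], [-0.9, 0, 0], [0, 0, 0]], "rotation": [[-0.6, 0, 0], [-0.5, 0, 0], [0, 0, 0], [0, 0, 0], [0, 0, 0], [0, 0, 0], [0, 0, 0], [0, 0, 0]]}}

```text
clock: 16.7
position: [0.4927, 0.1916, 0.2615]
tool_rot: [2.042, 1.568, 2.014]
force: [-0.0, 1.1, -1.2]
grip_width: 0.0171
```

```bash
python3 - <<'E'
from h import *
to([.4775,-.2035,.255])
print(monitor.observe()["qpos"].round(2))
E
```

```text
t 16.7 pos [0.4927 0.1916 0.2615] jaw 1.5422 x-axis [-0.001  0.003 -1.   ] q1,q7 [0.225 0.631] F [-0.   1.1 -1.2] w 0.0171
shift now [  0.185 -13.181  -0.131] shift after turn [  0.218 -13.181  -0.132]
turn rows [ 0.    -0.012 -0.024]
[ 0.22  0.5  -0.97  1.8   0.46  1.09  0.63]
```

{"api": "arm_command", "payload": {"delta_pos": [[0, -0.5, 0], [0, -1, 0], [0, -1, 0], [0, -1, 0], [0, -1, 0], [0, -1, 0], [0, -1, 0], [0, -1, 0], [0, -1, 0], [0, -1, 0]], "rotation": [[0, 0, 0], [0, 0, 0], [0, 0, 0], [0, 0, 0], [0, 0, 0], [0, 0, 0], [0, 0, 0], [0, 0, 0], [0, 0, 0], [0, 0, 0]]}}

```text
clock: 17.7
position: [0.4823, -0.0976, 0.2647]
tool_rot: [1.14, 1.564, 1.114]
force: [1.4, 0.9, -1.1]
grip_width: 0.0172
```

{"api": "arm_command", "payload": {"delta_pos": [[0, -1, 0], [0, -1, 0], [0, -0.8, 0], [0, 0, 0], [0, 0, 0], [0, 0, 0], [0, 0, 0], [0, 0, 0], [0, 0, 0], [0, 0, 0]], "rotation": [[0, 0, 0], [0, 0, 0], [0, 0, 0], [1, 0, 0], [1, 0, 0], [1, 0, 0], [1, 0, 0], [1, 0, 0], [1, 0, 0], [1, 0, 0]]}}

```text
clock: 18.7
position: [0.4775, -0.1883, 0.2662]
tool_rot: [1.959, 1.562, 1.161]
force: [1.0, 0.8, -1.0]
grip_width: 0.0172
```

{"api": "arm_command", "payload": {"delta_pos": [[0, 0, 0], [0, 0, 0], [0, 0, 0], [0, 0, 0], [0, 0, 0], [0, 0, 0], [0, 0, 0], [0, 0, 0], [0, 0, 0], [0, 0, 0]], "rotation": [[1, 0, 0], [1, 0, 0], [1, 0, 0], [1, 0, 0], [1, 0, 0], [1, 0, 0], [1, 0, 0], [1, 0, 0], [1, 0, 0], [1, 0, 0]]}}

```text
clock: 19.7
position: [0.4771, -0.1849, 0.269]
tool_rot: [2.96, 1.558, 1.066]
force: [-0.2, 0.5, 0.1]
grip_width: 0.0171
```

```bash
python3 - <<'E'
from h import *
s=monitor.observe();a=-1.1712
to([.4775,-.2035,.18])
M=R.from_euler("xyz",s["tool_rot"]).as_matrix();y=np.arctan2(M[1,1],M[0,1]);print("turn to",a,"rows",(y-a)/np.radians(6),s["qpos"].round(2))
E
```

```text
t 19.7 pos [ 0.4771 -0.1849  0.269 ] jaw -0.3234 x-axis [ 0.006  0.011 -1.   ] q1,q7 [ 0.683 -0.261] F [-0.2  0.5  0.1] w 0.0171
shift now [2.961 0.204 0.621] shift after turn [2.968 0.211 0.584]
turn rows [ 0.    -0.117 -0.021]
turn to -1.1712 rows 8.096311672772867 [ 0.68  0.35 -0.54  1.85  0.2   0.99 -0.26]
```

{"api": "arm_command", "payload": {"delta_pos": [[0, 0.2, 0.58], [0, 0, 0], [0, 0, 0], [0, 0, 0], [0, 0, 0], [0, 0, 0], [0, 0, 0], [0, 0, 0], [0, 0, 0]], "rotation": [[0, -0.1, 0], [1, 0, 0], [1, 0, 0], [1, 0, 0], [1, 0, 0], [1, 0, 0], [1, 0, 0], [1, 0, 0], [1, 0, 0]]}}

```text
clock: 20.6
position: [0.4767, -0.2085, 0.2704]
tool_rot: [2.555, 1.568, -0.201]
force: [-0.0, 0.2, -0.4]
grip_width: 0.0172
```

```bash
python3 - <<'E'
from h import *
to([.4775,-.2035,.18],-1.1712)
E
```

```text
t 20.6 pos [ 0.4767 -0.2085  0.2704] jaw -1.1853 x-axis [ 0.003 -0.001 -1.   ] q1,q7 [ 0.57  -1.019] F [-0.   0.2 -0.4] w 0.0172
shift now [ 3.014 -0.15  -0.081] shift after turn [ 3.014 -0.144 -0.091]
turn rows [-0.135 -0.026 -0.018]
```

{"api": "arm_command", "payload": {"delta_pos": [[0, -0.15, -0.08], [0.8, 0, 0], [0.8, 0, 0], [0.8, 0, 0], [0.6, 0, 0], [0, 0, 0], [0, 0, 0]], "rotation": [[-0.13, -0.02, -0.02], [0, 0, 0], [0, 0, 0], [0, 0, 0], [0, 0, 0], [0, 0, 0], [0, 0, 0]]}}

```text
clock: 21.3
position: [0.4784, -0.2037, 0.1793]
tool_rot: [2.83, 1.568, 0.117]
force: [0.7, 0.4, -0.4]
grip_width: 0.017
```

```bash
python3 - <<'E'
from h import *
to([.4775,-.2035,.1065],-1.1712)
E
```

```text
t 21.3 pos [ 0.4784 -0.2037  0.1793] jaw -1.1427 x-axis [ 0.002  0.    -1.   ] q1,q7 [ 0.543 -1.048] F [ 0.7  0.4 -0.4] w 0.017
shift now [ 2.427 -0.02   0.03 ] shift after turn [ 2.427 -0.018  0.025]
turn rows [ 0.272 -0.022 -0.007]
```

{"api": "arm_command", "payload": {"delta_pos": [[0, -0.02, 0.03], [0.3, 0, 0], [0.3, 0, 0], [0.3, 0, 0], [0.3, 0, 0], [0.3, 0, 0], [0, 0, 0]], "rotation": [[0.27, -0.02, 0], [0, 0, 0], [0, 0, 0], [0, 0, 0], [0, 0, 0], [0, 0, 0], [0, 0, 0]]}}

```text
clock: 22.0
position: [0.4784, -0.204, 0.1328]
tool_rot: [2.233, 1.567, -0.507]
force: [0.1, 0.3, -0.4]
grip_width: 0.0171
```

```bash
python3 - <<'E'
from h import *
to([.4775,-.2035,.1065],-1.1712)
E
```

```text
t 22.0 pos [ 0.4784 -0.204   0.1328] jaw -1.17 x-axis [ 0.003 -0.002 -1.   ] q1,q7 [ 0.516 -1.108] F [ 0.1  0.3 -0.4] w 0.0171
shift now [ 0.877 -0.029  0.022] shift after turn [ 0.877 -0.027  0.02 ]
turn rows [ 0.011 -0.023 -0.029]
```

In the hole (tip about 17 mm below the mouth) with no contact force.

{"api": "arm_command", "payload": {"delta_pos": [[0.2, -0.03, 0.02], [0.25, 0, 0], [0.2, 0, 0], [0.15, 0, 0], [0, 0, 0]], "rotation": [[0, -0.02, -0.03], [0, 0, 0], [0, 0, 0], [0, 0, 0], [0, 0, 0]]}}

```text
clock: 22.5
position: [0.4775, -0.2033, 0.1066]
tool_rot: [-1.863, 1.57, 1.68]
force: [-0.4, 0.1, -0.5]
grip_width: 0.0173
```

```bash
python3 - <<'E'
from h import *
to([.4775,-.2035,.1063],-1.1712)
E
```

```text
t 22.5 pos [ 0.4775 -0.2033  0.1066] jaw -1.1698 x-axis [-0.  0. -1.] q1,q7 [ 0.504 -1.126] F [-0.4  0.1 -0.5] w 0.0173
shift now [0.011 0.005 0.004] shift after turn [0.011 0.005 0.004]
turn rows [ 0.013 -0.001  0.004]
```

{"api": "arm_command", "payload": {"delta_pos": [[0.02, 0, 0], [0, 0, 0]], "rotation": [[0, 0, 0], [0, 0, 0]]}}

```text
clock: 22.7
position: [0.4778, -0.2034, 0.1065]
tool_rot: [-3.088, 1.57, 0.454]
force: [0.4, 0.2, -0.1]
grip_width: 0.0171
```

{"api": "arm_command", "payload": {"delta_pos": [[0, 0, 0], [0, 0, 0], [0, 0, 0], [0, 0, 0], [0, 0, 0], [0, 0, 0]], "rotation": [[0, 0, 0], [0, 0, 0], [0, 0, 0], [0, 0, 0], [0, 0, 0], [0, 0, 0]], "gripper": -0.2}}

```text
clock: 23.3
position: [0.4782, -0.2036, 0.1071]
tool_rot: [2.549, 1.569, -0.192]
force: [0.2, 0.3, -0.0]
grip_width: 0.0511
```

{"api": "arm_command", "payload": {"delta_pos": [[-0.3, 0, 0], [-0.5, 0, 0], [-0.8, 0, 0], [-0.9, 0, 0], [-0.9, 0, 0], [-0.9, 0, 0], [-0.9, 0, 0], [0, 0, 0]], "rotation": [[0, 0, 0], [0, 0, 0], [0, 0, 0], [0, 0, 0], [0, 0, 0], [0, 0, 0], [0, 0, 0], [0, 0, 0]]}}

```text
clock: 24.1
position: [0.4774, -0.2027, 0.2733]
tool_rot: [2.918, 1.569, 0.179]
force: [0.2, 0.1, -0.7]
grip_width: 0.0512
```

{"api": "arm_command", "payload": {"delta_pos": [[0, 0.5, 0.7], [0, 0.6, 0.8], [0, 0.6, 0.8], [0, 0.6, 0.8], [0, 0.6, 0.8], [0, 0.6, 0.8], [0, 0.6, 0.8], [0, 0, 0], [0, 0, 0], [0, 0, 0]], "rotation": [[0, 0, 0], [0, 0, 0], [0, 0, 0], [0, 0, 0], [0, 0, 0], [0, 0, 0], [0, 0, 0], [0, 0, 0], [0, 0, 0], [0, 0, 0]]}}

```text
clock: 25.1
position: [0.3693, -0.3848, 0.2753]
tool_rot: [2.927, 1.567, 0.191]
force: [0.1, 0.4, -0.3]
grip_width: 0.0511
```

```bash
python3 - <<'E'
from h import *
print(monitor.observe()["clock"],monitor.observe()["position"])
t=grab("top");s=grab("side");cv2.imwrite("pics/t7.png",t);cv2.imwrite("pics/s7.png",s)
g=lambda n,im,u,v:over(im,n,u,v,50,38,8,[])[:300,:400]
cv2.imwrite("pics/c10.png",np.vstack([np.hstack([g("top",t,127,163),g("top",t,296,180)]),np.hstack([g("side",s,203,284),g("side",s,257,155)])]))
E
```

```text
25.1 [ 0.36926214 -0.38480275  0.27528423]
```

View pics/c10.png

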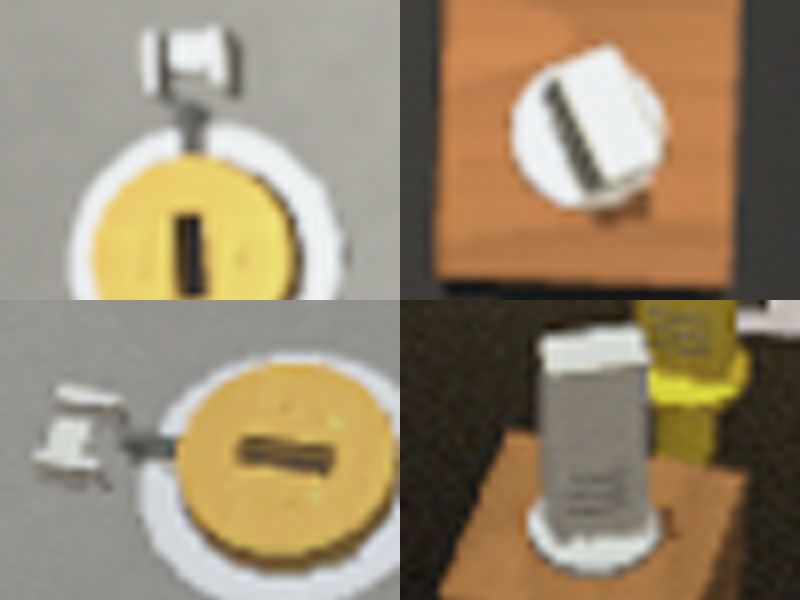

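Top view: the pointer tip at crop (193,105) lies between the ribs at about x 152 and 222. The tool is upright in the stand with its collar seated, and the gripper is clear.

```bash
python3 -c "
from workcell import bot
print(bot.job_done())"
```

```text
the job is handed in; nothing more can be done
None
```

The trimmer is turned to the middle of the index gap and the white tool is back upright in its stand. I handed the job in at about 25 s of the 56 s allowed; no verdict was reported.

- **Turning:** I took the white tool (three yellow look-alikes stood around it) and lowered the blade about 9 mm into the slot with no contact force. I then turned the trimmer about 1.2 rad clockwise.
- **Pointer:** with the blade still in the slot, it measured 0.01 rad off the rib midline in the side view and about 0.03 rad in the top view, so about 1.4 mm at most. The last picture, taken after lifting out, still shows it between the ribs.
- **Tool:** the last picture shows it released in the hole with its collar on the stand and the gripper clear. I judged this by eye and did not measure its exact offset from the hole.
- **Disagreement:** the two cameras differed by about 5 mm in y on absolute positions, more than the stated 2 mm. I therefore placed the blade by measuring tool against slot in the same image.
- **Not checked:** I did not measure the jar and calipers again at the end. No carried move passed low over either, and no unexpected contact force showed.

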